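# Load, lock and start the pottery's bench kiln

## Task

Get the bench kiln ready and start it: take out the square kiln post left in its chamber and stand it upright on the wooden ware board, and stand every clay vase from the board upright on the kiln's chamber floor. Then swing the lid fully shut, turn the lock collar on the lid's pivot clockwise until its pointer is at the long locked mark, and only after that push the start plunger on the control box fully down, hold it down for two seconds and let it come up again. Leave the other things on the bench where they are.

Things in the scene. Friction and masses are not known exactly. Their poses are not given: they have to be found in the camera images.
- kiln: Square firebrick bench kiln in a steel jacket (fixed), 260 x 260 x 145 high, open on top. Origin: centre of its underside; z up, x roughly away from the robot, y to the left, walls along x and y. Chamber 200 x 200, floor 40 above the bench, walls 30 thick. The lid's upright pivot post stands outside its right near corner, at x -120, y -165 in the kiln's frame.
- dial (a point): Centre of the fixed round aluminium dial plate (radius 58, top face 186 above the bench, where this point lies) on the lid's pivot axis, under the lock collar. It carries two black marks: a small round stud (free) towards the kiln's +x and a longer radial bar (locked) 2.0 rad clockwise from it seen from above. Site axes are the kiln's.
- lid (a joint): Swing of the kiln's flat lid (260 x 260 x 25, underside 148 and top 173 above the bench) about the vertical pivot post, rad: 0 = fully shut (a stop), growing clockwise seen from above as it swings out to the right; end stop 1.8. It moves level and stays where it is left (about 0.25 N m of friction).
- lid_knob (a point): Centre of the top of the lid's upright round black knob, diameter 28, which rises 45 above the lid's top (its top is 218 above the bench). With the lid shut it lies 50 along the kiln's x and 220 along its y from the pivot axis. Its axes are the lid's: they turn with the lid and equal the kiln's when shut.
- collar (a joint): Turn of the dark steel lock collar on the pivot post, rad, growing clockwise seen from above: 0 = free (pointer at the round stud), 2.0 = locked mark, stop at 2.1. About 0.12 N m of friction; it stays where it is left.
- collar_top (a point): Centre of the top of the collar's wing grip, on the pivot axis, 235 above the bench. The wing is an upright bar 66 long, 14 wide and 34 high on top of the round collar (radius 34, 14 high). Site axes are the collar's: x along the wing towards its small brass pointer, z up; at joint 0 x is the kiln's x.
- control: Grey control box beside the kiln on the right (fixed), 100 x 100 x 70 high; origin at the centre of its underside. The start plunger sticks up from the middle of its top.
- plunger (a joint): Stroke of the sprung start plunger in m: 0 = up, 0.026 = fully down at its stop. The spring pushes back with 3 N at the top of the stroke and about 10.5 N at the bottom, and returns it when let go.
- plunger_top (a point): Centre of the top of the plunger's round black head (diameter 50, 12 thick); 122 above the bench when up, 96 when fully down.
- board: Plywood ware board lying on the bench on the left (fixed), 300 x 240 x 12 thick, its long side along its x. Origin: centre of its underside. The vases start on its near part; its far end (x above 60 in its frame) starts empty.
- post: Square firebrick kiln post (prop), 40 x 40 x 80 high, 0.2 kg, standing in the kiln chamber at the start. Origin: centre of its underside, z up, faces along x and y.
- vase0: Bud vase of dry grey clay, one of two to four alike (None if absent), 96 high, 0.16 kg: round body of radius 30 up to 42 high, then a narrow round neck of diameter 25 from about 60 high to the flared top (30 across) at 96. Origin: centre of its underside, z up.
- vase1: Bud vase of dry grey clay, one of two to four alike (None if absent), 96 high, 0.16 kg: round body of radius 30 up to 42 high, then a narrow round neck of diameter 25 from about 60 high to the flared top (30 across) at 96. Origin: centre of its underside, z up.
- vase2: Bud vase of dry grey clay, one of two to four alike (None if absent), 96 high, 0.16 kg: round body of radius 30 up to 42 high, then a narrow round neck of diameter 25 from about 60 high to the flared top (30 across) at 96. Origin: centre of its underside, z up.
- vase3: Bud vase of dry grey clay, one of two to four alike (None if absent), 96 high, 0.16 kg: round body of radius 30 up to 42 high, then a narrow round neck of diameter 25 from about 60 high to the flared top (30 across) at 96. Origin: centre of its underside, z up.
- jar: Lidded jar, 64 diameter, 85 high, a bystander; origin at the centre of its underside.
- brush: Brush 180 long lying on the bench, a bystander.
- knife: Flat wooden-handled spatula 180 long lying on the bench, a bystander.
- puck: Low firebrick disc, 70 diameter, 14 high, a bystander lying near the open lid.
- weight: Small brass weight with a stem, 60 diameter, 60 high, a bystander standing in front of the kiln.

How it is judged:
By the outcome, as a careful person would: the job done as asked, in the order asked, and still so for the second after the job is handed in, with the robot touching nothing.
Of vase0, vase1, vase2, vase3 only 2 to 4 are there at a start; the rules pass over those that are not, and their reading is None.
At some moment in a run one of vase0, vase1, vase2, vase3 may be knocked a few centimetres aside while the robot is not near it.
It also fails if it takes over 210 s, if anything falls off the work surface, if the arm or the gripper's body presses on something with over 40 N, if the wrist force passes 120 N, or if a joint passes its speed limit or range.

## Robot

A 6-joint arm with a two-finger parallel gripper is mounted at the origin on the work surface. World frame = base frame: x ahead of the robot, y to its left, z up, the work surface at z = 0. Lengths are in m, angles in rad, forces in N, time in s.
With the tool pointing down it reaches from about 0.275 to 0.975 m from the base axis. Payload 8.4 kg.
Tool frame: the origin (TCP) lies at the very end of the fingers, on their centre line; the grasp point (between the pads) lies 19 mm behind it (ctrl.tcp_to_grasp is the distance from the TCP to the grasp point, in m); z points along the fingers, y is the line along which they close (so a half turn about z gives the same grasp; the last joint's range is limited). The gripper opens to 92 mm and grips with 3 to 60 N. Pads are 20 mm wide; open, the fingers measure 128 mm over their backs; the gripper's body (75 mm by 189 mm) begins 69 mm behind the grasp point.
Start: joints at [-1.151, 0.353, 1.633, -0, 1.155, -0.002], TCP at [0.256, -0.57, 0.215] pointing down, gripper open.
Joint ranges: [-2.63, 2.63], [-0.92, 2.1], [0.06, 2.66], [-1.3, 4.44], [0, 2.69], [-3.02, 3.02]. Speed limits (rad/s): [2.22, 2.22, 2.79, 3.14, 3.14, 3.14].

## Interface

Orientations are given as a rotation vector (axis times angle).
In Python, from station import ctrl, kin, cams, readout gives the robot as it stands. Calls block until the motion is done:
- ctrl.move_ptp(position, orientation): joint-space move of the TCP to a pose.
- ctrl.move_straight(position, rot=None, velocity=0.15, force_limit=None): straight line of the TCP; rot=None keeps the orientation; velocity is the mean speed in m/s. With force_limit (N) it stops when the force on the tool has changed by that much, and returns True; else False.
- ctrl.movej(angles): joint-space move.
- ctrl.move_gripper(opening, grip_force=None): finger opening in m; grip_force is the grip in N (None keeps the last); returns when the fingers have stopped.
- ctrl.sleep(seconds).
- kin.solve_ik(position, orientation): joint angles nearest the present ones, or None.
- cams.get_image(name): name is "scene" or "top"; returns a dict with "img" (420x560x3 uint8, red, green, blue), "vertical_fov" (degrees; the focal length in pixels is half the picture's height over the tangent of half this angle, whatever the lens; pixels are square), "cx", "cy" (the principal point, pixels), "D" ([k1, k2, p1, p2, k3] as OpenCV has them; the pictures are not rectified), "origin" and "attitude" of the camera in the world. Camera axes: x right, y down, z forward; pixel columns grow to the right and rows downward; lengths in m; the calibration is good to about 2 mm. A picture is of the moment at which its call begins. There is no depth.
A pose or a line that the arm cannot do raises ctrl.MotionError and nothing moves.
- ctrl.sign_off(): hands the job in; it is judged then, once.
Readings, each from a call of its own:
- readout.current_time_s(): time.
- readout.current_q(): joint angles.
- readout.current_qd(): joint speeds.
- readout.current_effort(): joint torques, N m.
- readout.current_ee_pos(): TCP position.
- readout.current_tcp_rot(): TCP orientation.
- readout.current_ft_force(): force on the tool from outside, world axes, zero at the start.
- readout.current_moment(): the same for the moment, N m.
- readout.current_width(): finger opening in m.
- readout.current_finger_force(): force on a finger pad.
Only numpy, scipy, OpenCV 4.12 (cv2) and the standard library are available. Lean on these libraries where they do the work, as an engineer would, in place of code of your own. Each camera call takes 0.05 s, during which the arm holds its last target. There are 200 camera calls.

## Working session

There is one attempt and no reset: what is moved stays moved. The work goes in short steps, each a Python script; the robot and the scene stay as the last script left them, time stands still between calls to the robot, and variables do not carry over. Pictures are saved under pics/ and viewed, at most 14 in all, crops included, and the job is handed in when it is done.

```bash
ls; mkdir -p pics
python3 - <<'E'
from station import ctrl, kin, cams, readout
import cv2
for n in ("scene","top"):
    d=cams.get_image(n); cv2.imwrite(f"pics/{n}0.png",d["img"][...,::-1])
    print(n,{k:v for k,v in d.items() if k!="img"})
print(readout.current_time_s(), readout.current_tcp_rot())
E
```

```text
pics
scene {'vertical_fov': 42.43686610734308, 'cx': 287.61740143703526, 'cy': 206.06999269682797, 'D': array([-0.20793404,  0.        ,  0.        ,  0.        ,  0.        ]), 'origin': array([0.43630809, 0.4489365 , 1.48581272]), 'attitude': array([-0.17166432,  3.06150129, -0.5595799 ])}
top {'vertical_fov': 42.10774520272966, 'cx': 273.8841231725148, 'cy': 206.3612435386918, 'D': array([-0.1742779,  0.       ,  0.       ,  0.       ,  0.       ]), 'origin': array([ 0.26233556, -0.0426411 ,  1.70392852]), 'attitude': array([-2.13546711,  2.14909556, -0.18569334])}
0.1 [-3.07085028e+00 -6.57419933e-01  3.89044223e-04]
```

View pics/scene0.png

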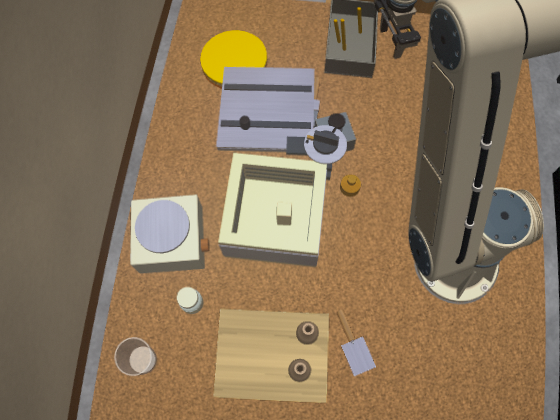

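View pics/top0.png

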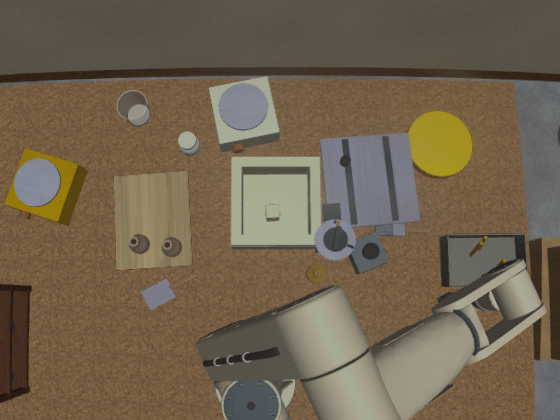

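The scene view shows two vases on the board at about (308,330) and (300,370), and the post in the chamber at (284,212). The lid is open with its knob at (245,122), and the control box is at (337,125). In the top view the vases are at (138,243) and (171,246), the post at (272,211), the knob at (346,160) and the plunger at (371,251). I'll zoom in on both views.

```bash
cat > h.py <<'E'
import numpy as np, cv2
from scipy.spatial.transform import Rotation as R
from station import ctrl, kin, cams, readout
class Cam:
    def __init__(s,name):
        d=cams.get_image(name); s.img=d["img"]; f=210/np.tan(np.radians(d["vertical_fov"])/2)
        s.K=np.array([[f,0,d["cx"]],[0,f,d["cy"]],[0,0,1]]); s.D=d["D"]; s.o=d["origin"]; s.A=R.from_rotvec(d["attitude"])
    def rays(s,px):
        p=cv2.undistortPoints(np.array(px,float).reshape(-1,1,2),s.K,s.D)[:,0]
        return s.A.apply(np.c_[p,np.ones(len(p))])
    def plane(s,px,z):
        r=s.rays(px); return s.o+r*((z-s.o[2])/r[:,2])[:,None]
    def proj(s,X):
        Y=s.A.inv().apply(np.atleast_2d(X)-s.o)
        return cv2.projectPoints(Y,np.zeros(3),np.zeros(3),s.K,s.D)[0][:,0]
def tri(c1,p1,c2,p2):
    a=c1.rays([p1])[0]; b=c2.rays([p2])[0]
    t=np.linalg.lstsq(np.c_[a,-b],c2.o-c1.o,rcond=None)[0]
    P,Q=c1.o+a*t[0],c2.o+b*t[1]; return (P+Q)/2,np.linalg.norm(P-Q)
E
python3 - <<'E'
import cv2
a=cv2.imread("pics/top0.png"); b=cv2.imread("pics/scene0.png")
cv2.imwrite("pics/c1.png",cv2.resize(a[120:300,200:430],None,fx=3.4,fy=3.3,interpolation=cv2.INTER_CUBIC)[:600])
cv2.imwrite("pics/c2.png",cv2.resize(b[60:270,200:390],None,fx=2.8,fy=2.8,interpolation=cv2.INTER_CUBIC))
cv2.imwrite("pics/c3.png",cv2.hconcat([cv2.resize(a[160:310,110:210],None,fx=3.6,fy=3.6),cv2.resize(b[300:410,205:335],None,fx=3,fy=540/110)]))
E
```

```text
(no output)
```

View pics/c1.png

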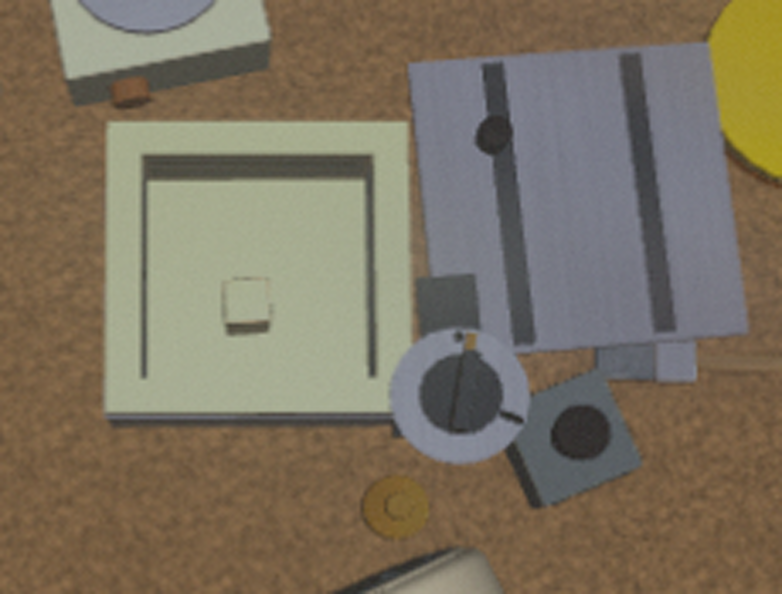

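View pics/c2.png

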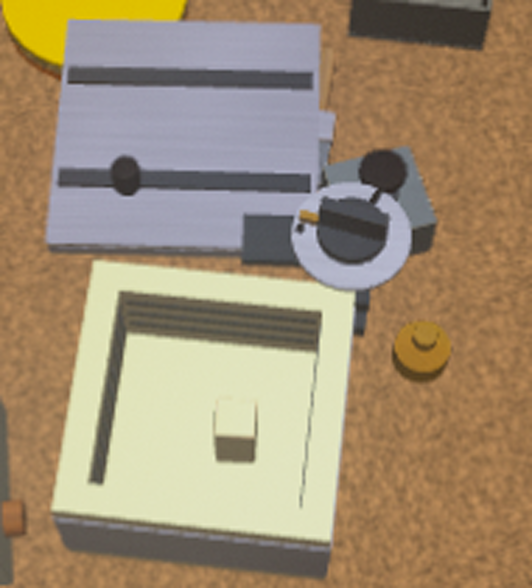

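View pics/c3.png

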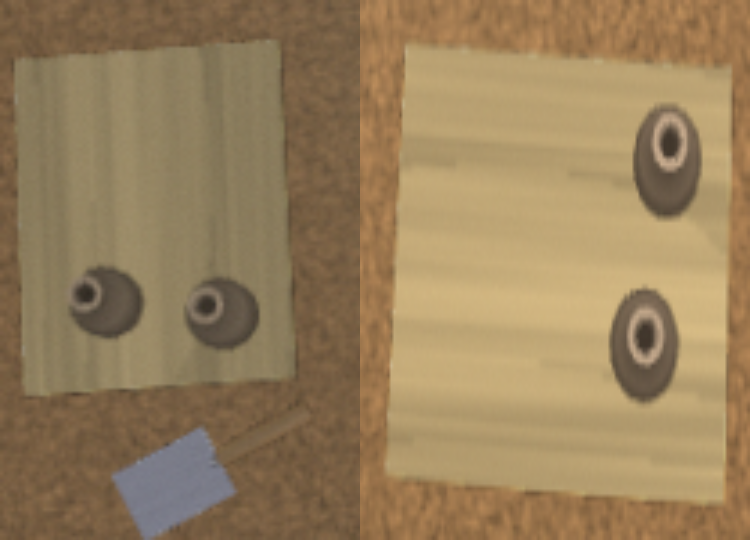

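c1 (top view crop) shows the kiln rim corners at (107,122), (407,122) and (106,413), and the post top at (247,301). The collar wing runs along a near-vertical line with its pointer up, towards the stud, so the collar is free. The knob is at (495,134) and the plunger head at (581,432). c2 and c3 give the matching points, and the vase rims show as pale rings. Next I'll compute positions.

```bash
cat > m.py <<'E'
from h import *
T=Cam("top"); S=Cam("scene")
t=lambda u,v:(200+(u+.5)/3.4-.5,120+(v+.5)/3.3-.5); s=lambda u,v:(200+(u+.5)/2.8-.5,60+(v+.5)/2.8-.5)
ct=lambda u,v:(110+(u+.5)/3.6-.5,160+(v+.5)/3.6-.5); cs=lambda u,v:(205+(u-359.5)/3-.5,300+(v+.5)/4.909-.5)
np.set_printoptions(precision=4,suppress=True)
print("rim T\n",T.plane([t(107,122),t(407,122),t(106,413)],.145))
print("rim S far-left,far-right?,..\n",S.plane([s(55,512),s(95,262),s(330,545),s(355,290)],.145))
for n,a,b in [("knob",t(494,132),s(125,171)),("plunger",t(581,431),s(383,170)),("dial",t(460,396),s(351,235)),("post",t(247,300),s(236,413)),
  ("v0",ct(86,295),cs(669,143)),("v1",ct(207,306),cs(645,338)),("weight",t(399,505),s(426,336))]:
    print(n,*tri(T,a,S,b))
print("dialplane",T.plane([t(460,396)],.186),S.plane([s(351,235)],.186))
print("collar top wing ends T",T.plane([t(469,341),t(462,345),t(455,432)],.235))
print("stud",T.plane([t(459,336)],.186),S.plane([s(301,228)],.186),"bar",T.plane([t(512,417)],.186),S.plane([s(376,196)],.186))
print("board T",T.plane([ct(15,59),ct(278,41),ct(25,396),ct(295,377)],.012)); print("board S",S.plane([cs(390,475),cs(408,45),cs(724,504),cs(731,70)],.012))
E
python3 m.py
```

```text
rim T
 [[ 0.6656  0.0636  0.145 ]
 [ 0.6645 -0.1965  0.145 ]
 [ 0.4056  0.063   0.145 ]]
rim S far-left,far-right?,..
 [[ 0.6642  0.0656  0.145 ]
 [ 0.6654 -0.1933  0.145 ]
 [ 0.408   0.0685  0.145 ]
 [ 0.4078 -0.191   0.145 ]]
knob [ 0.64   -0.263   0.2081] 0.0013630002763946852
plunger [ 0.3894 -0.3443  0.1175] 0.000901508742456689
dial [ 0.4162 -0.2324  0.1795] 0.0024026138417365863
post [ 0.5084 -0.0571  0.1262] 0.0025293873351496595
v0 [0.4065 0.2925 0.3457] 0.022277248372507184
v1 [ 0.4316  0.3278 -0.2633] 0.02745197031252375
weight [ 0.328  -0.1912  0.0524] 0.00026556877022857335
dialplane [[ 0.4144 -0.2312  0.186 ]] [[ 0.4174 -0.2294  0.186 ]]
collar top wing ends T [[ 0.455  -0.2335  0.235 ]
 [ 0.4517 -0.2277  0.235 ]
 [ 0.3799 -0.2205  0.235 ]]
stud [[ 0.4658 -0.2316  0.186 ]] [[ 0.466  -0.2315  0.186 ]] bar [[ 0.3961 -0.2739  0.186 ]] [[ 0.3968 -0.2748  0.186 ]]
board T [[0.6398 0.4508 0.012 ]
 [0.6538 0.2137 0.012 ]
 [0.3404 0.4307 0.012 ]
 [0.3573 0.1938 0.012 ]]
board S [[0.6368 0.4518 0.012 ]
 [0.6544 0.2156 0.012 ]
 [0.3431 0.4326 0.012 ]
 [0.3596 0.196  0.012 ]]
```

Both views agree on the kiln centre, about (0.536, -0.065) with yaw near 0. The predicted pivot (0.416, -0.230) matches the dial. The knob is 0.226 m from the pivot, so the lid angle is about 1.49 rad. I had the two vases swapped between views, so I'll write an automatic vase finder.

```bash
cat >> h.py <<'E'
def holes(c,region,thr):
    """centroids of the dark vase mouths; region = 4 world points bounding the search"""
    m=np.zeros(c.img.shape[:2],np.uint8); cv2.fillConvexPoly(m,cv2.convexHull(c.proj(region).astype(np.int32)),255)
    g=cv2.cvtColor(c.img,cv2.COLOR_RGB2GRAY).astype(np.float32); k=((g<thr)&(m>0)).astype(np.uint8)
    n,_,st,ce=cv2.connectedComponentsWithStats(k,connectivity=4)
    return [(tuple(np.round(ce[i],1)),int(st[i,4])) for i in range(1,n) if st[i,4]>=4]
def down(psi): return (R.from_euler("z",psi)*R.from_rotvec([np.pi,0,0])).as_rotvec()
def box(x0,x1,y0,y1,z): return np.array([[x,y,z] for x in(x0,x1) for y in(y0,y1)])
E
python3 - <<'E'
from h import *
T=Cam("top");S=Cam("scene");np.set_printoptions(precision=4,suppress=True)
ct=lambda u,v:(110+(u+.5)/3.6-.5,160+(v+.5)/3.6-.5); cs=lambda u,v:(205+(u-359.5)/3-.5,300+(v+.5)/4.909-.5)
print(tri(T,ct(86,295),S,cs(645,338)),tri(T,ct(207,306),S,cs(669,143)))
B=box(.37,.63,.225,.425,.1)
for t in(45,55,65,75): print(t,holes(T,B,t),holes(S,B,t))
for p in[(.35,.2,.3),(.6,.33,.1),(.39,-.35,.09),(.64,-.26,.19),(.4661,-.01,.2),(.416,-.23,.2)]:
    print(p,[None if (q:=kin.solve_ik(p,down(a))) is None else np.round(q[[0,5]] if hasattr(q,'shape') else [q[0],q[5]],2) for a in(-2.6,-2,-1.57,-.8,0,.8,1.57,2,2.6)])
E
```

```text
(array([0.4214, 0.3572, 0.0968]), np.float64(0.0023887366804665783)) (array([0.4119, 0.2551, 0.0986]), np.float64(0.002247758858628472))
45 [] []
55 [((np.float64(133.6), np.float64(241.2)), 13), ((np.float64(166.8), np.float64(244.4)), 10)] []
65 [((np.float64(133.5), np.float64(241.1)), 15), ((np.float64(167.1), np.float64(244.4)), 16)] [((np.float64(307.7), np.float64(328.9)), 18), ((np.float64(299.5), np.float64(368.2)), 18)]
75 [((np.float64(144.4), np.float64(247.5)), 34), ((np.float64(133.2), np.float64(241.2)), 20), ((np.float64(167.1), np.float64(244.3)), 18), ((np.float64(134.0), np.float64(247.5)), 6), ((np.float64(171.4), np.float64(254.5)), 17)] [((np.float64(307.9), np.float64(329.0)), 23), ((np.float64(299.8), np.float64(368.1)), 23)]
(0.35, 0.2, 0.3) [array([ 0.52, -1.6 ]), array([ 0.52, -2.2 ]), array([ 0.52, -2.63]), array([0.52, 2.89]), array([0.52, 2.09]), array([0.52, 1.29]), array([0.52, 0.52]), array([0.52, 0.09]), array([ 0.52, -0.51])]
(0.6, 0.33, 0.1) [array([ 0.5 , -1.61]), array([ 0.5 , -2.21]), array([ 0.5 , -2.64]), array([0.5 , 2.87]), array([0.5 , 2.07
[... 249 characters left out ...]
ray([-0.73, -0.73]), array([-0.73, -1.16]), array([-0.73, -1.76])]
(0.64, -0.26, 0.19) [array([-0.39, -2.5 ]), None, array([-0.39,  2.75]), array([-0.39,  1.98]), array([-0.39,  1.18]), array([-0.39,  0.38]), array([-0.39, -0.39]), array([-0.39, -0.82]), array([-0.39, -1.42])]
(0.4661, -0.01, 0.2) [array([-0.02, -2.14]), array([-0.02, -2.74]), None, array([-0.02,  2.35]), array([-0.02,  1.55]), array([-0.02,  0.75]), array([-0.02, -0.02]), array([-0.02, -0.45]), array([-0.02, -1.05])]
(0.416, -0.23, 0.2) [array([-0.51, -2.62]), None, array([-0.51,  2.63]), array([-0.51,  1.86]), array([-0.51,  1.06]), array([-0.51,  0.26]), array([-0.51, -0.51]), array([-0.51, -0.94]), array([-0.51, -1.54])]
```

Mouth detection works with a threshold of 65. The triangulated heights are about 1 cm low because the baseline is short, so I'll use known-height planes averaged over both views. I'll move the post first.

```bash
cat >> h.py <<'E'
KC=np.array([.536,-.065]); BC=np.array([.498,.323]); BY=.066
def go(x,y,z,psi): ctrl.move_ptp([x,y,z],down(psi))
def lin(x,y,z,**k): return ctrl.move_straight([x,y,z],**k)
def vases(region,z,thr=65):
    T,S=Cam("top"),Cam("scene"); out=[]
    A=[T.plane([h[0]],z)[0] for h in holes(T,region,thr)]; B=[S.plane([h[0]],z)[0] for h in holes(S,region,thr)]
    for a in A:
        for b in B:
            if np.linalg.norm(a-b)<.02: out.append((a+b)/2)
    return out,len(A),len(B)
E
python3 - <<'E'
from h import *
t=lambda u,v:(200+(u+.5)/3.4-.5,120+(v+.5)/3.3-.5); s=lambda u,v:(200+(u+.5)/2.8-.5,60+(v+.5)/2.8-.5)
T=Cam("top");S=Cam("scene")
a=T.plane([t(247,300)],.12)[0];b=S.plane([s(236,413)],.12)[0];p=(a+b)/2;print(a,b)
go(p[0],p[1],.30,0); lin(p[0],p[1],.086,force_limit=8)
print(readout.current_ee_pos()); print(ctrl.move_gripper(.02,25),readout.current_width(),readout.current_finger_force())
lin(p[0],p[1],.30)
q=BC+R.from_euler("z",BY).as_matrix()[:2,:2]@[.10,.025]
go(q[0],q[1],.27,BY); print(readout.current_width())
print(lin(q[0],q[1],.0585,velocity=.1,force_limit=6),readout.current_ee_pos())
ctrl.move_gripper(.085); lin(q[0],q[1],.27); print(readout.current_time_s())
go(.45,.02,.4,1.57)
print(vases(box(.37,.63,.225,.425,.1),.106),readout.current_time_s())
import cv2; cv2.imwrite("pics/t2.png",cv2.hconcat([cv2.resize(Cam(n).img[...,::-1],(400,300)) for n in("top","scene")]))
E
```

```text
[ 0.50813374 -0.05677928  0.12      ] [ 0.50995874 -0.0597619   0.12      ]
[ 0.50959829 -0.05835628  0.08667548]
False 0.040688710734874955 24.462837874889374
0.04051038228938899
False [0.59643845 0.35470949 0.05903144]
12.6167
([array([0.42204825, 0.35648789, 0.106     ]), array([0.41167878, 0.25534514, 0.106     ])], 2, 2) 14.4583
```

View pics/t2.png

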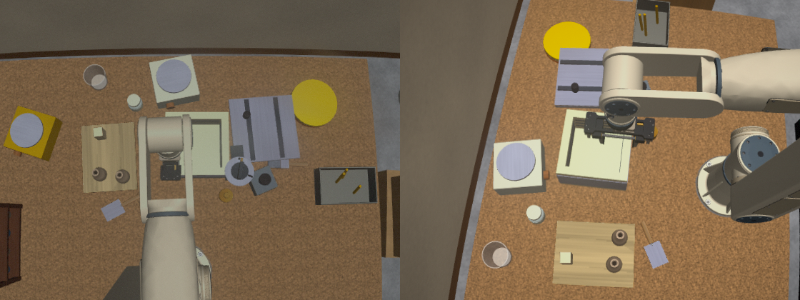

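The post stands on the board at top-pane (98,132). Both vases are still in place. Now I'll move the vases.

```bash
cat > v.py <<'E'
from h import *
import sys
goal=KC+np.array([.025,float(sys.argv[1])]); i=int(sys.argv[2])
V,a,b=vases(box(.36,.64,.215,.435,.1),.106); V.sort(key=lambda p:p[1]); print(V,a,b)
x,y,_=V[i]; ctrl.move_gripper(.06)
go(x,y,.25,1.57); lin(x,y,.068,force_limit=6); print(readout.current_ee_pos())
ctrl.move_gripper(.01,15); print("w",readout.current_width())
lin(x,y,.31); go(goal[0],goal[1],.31,1.57); print("w",readout.current_width())
print(lin(goal[0],goal[1],.0965,velocity=.1,force_limit=5),readout.current_ee_pos())
ctrl.move_gripper(.05); lin(goal[0],goal[1],.31); go(.40,-.02,.42,1.57); print(readout.current_time_s())
print(vases(box(.36,.64,.215,.435,.1),.106), vases(box(.44,.63,-.16,.03,.13),.134))
E
python3 v.py -.045 0
```

```text
[array([0.41169193, 0.25521816, 0.106     ]), array([0.4217754, 0.3566215, 0.106    ])] 2 2
[0.41224692 0.25548056 0.06869075]
w 0.02465253593127684
w 0.024681518087301017
False [ 0.56128639 -0.11004617  0.09692927]
26.7917
([array([0.42192427, 0.35617122, 0.106     ])], 1, 1) ([], 0, 1)
```

```bash
python3 v.py .045 0
python3 - <<'E'
from h import *
go(.30,.30,.42,1.57)
T,S=Cam("top"),Cam("scene")
cv2.imwrite("pics/t3.png",cv2.hconcat([cv2.resize(T.img[140:270,100:340,::-1],(400,300)),cv2.resize(S.img[140:400,200:390,::-1],(300,300))]))
print(vases(box(.44,.63,-.16,.03,.13),.134),vases(box(.36,.64,.215,.435,.1),.106))
E
```

```text
[array([0.42192427, 0.35617122, 0.106     ])] 1 1
[0.42243824 0.35654059 0.06878212]
w 0.02461843845022984
w 0.024690782611719458
False [ 0.56128151 -0.01999528  0.09690828]
39.425
([], 0, 0) ([], 0, 1)
([], 0, 0) ([], 1, 1)
```

View pics/t3.png

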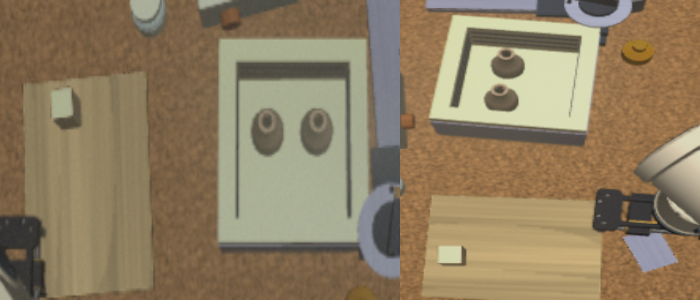

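Both vases stand upright in the chamber, at left-pane (267,132) and (317,132), and the post is on the board. Next is the lid: grip the knob and follow the arc in short chords.

Run:
```python
from h import *
t=lambda u,v:(200+(u+.5)/3.4-.5,120+(v+.5)/3.3-.5); s=lambda u,v:(200+(u+.5)/2.8-.5,60+(v+.5)/2.8-.5)
T,S=Cam("top"),Cam("scene")
a=T.plane([t(494,132)],.216)[0];b=S.plane([s(125,171)],.216)[0];k=((a+b)/2)[:2];print(a,b)
P=KC+[-.12,-.165]; r=np.hypot(.05,.22); d=k-P; th=np.arctan2(.22,.05)-np.arctan2(d[1],d[0]); print("r",np.hypot(*d),"th",th)
ctrl.move_gripper(.07); go(.45,.0,.36,.8)
go(k[0],k[1],.32,0); print(lin(k[0],k[1],.184,velocity=.1,force_limit=8),readout.current_ee_pos())
ctrl.move_gripper(.02,15); print("w",readout.current_width(),readout.current_ft_force())
for x in list(np.linspace(th,0,19)[1:-1])+[-.015]:
    g=np.arctan2(.22,.05)-x; p=P+r*np.array([np.cos(g),np.sin(g)])
    hit=ctrl.move_straight([*p,.184],rot=down(th-x),velocity=.1,force_limit=15)
    print(round(x,3),hit,np.round(readout.current_ft_force(),1))
    if hit: break
print(readout.current_ee_pos(),readout.current_width(),readout.current_time_s())
```

```text
[ 0.63727476 -0.26168676  0.216     ] [ 0.63936148 -0.25885015  0.216     ]
r 0.22436917504195417 th 1.482636991075119
False [ 0.63872714 -0.26043592  0.18479215]
w 0.027532908921562346 [ 1.16488579 -0.60407147  0.1930629 ]
1.4 False [-5.2  1.5  4.4]
1.318 False [-6.9  0.2  5.1]
1.236 False [-6.5 -0.2  4.7]
1.153 False [-6.7 -0.8  4.9]
1.071 False [-7.1 -1.6  5. ]
0.988 False [-7.  -2.2  4.6]
0.906 False [-7.4 -3.4  4.9]
0.824 False [-7.9 -4.   6.4]
0.741 False [-7.3 -3.7  5.4]
0.659 False [-7.9 -5.4  5.5]
0.577 False [-7.2 -7.   5.1]
0.494 False [-6.9 -7.5  5.2]
0.412 False [-6.  -8.9  4.3]
0.329 False [-6.2 -9.5  5. ]
0.247 False [ -6.6 -11.4   4.7]
0.165 False [ -5.8 -12.    4. ]
0.082 False [ -4.3 -12.5   2.7]
-0.015 True [10.8 -1.9 -5. ]
[ 0.46690906 -0.01250892  0.18426402] 0.027971628688171855 52.4333
```

Run:
```python
from h import *
p=readout.current_ee_pos(); print(lin(p[0]-.006,p[1]+.001,p[2],velocity=.03,force_limit=10),readout.current_ft_force(),readout.current_ee_pos())
ctrl.move_gripper(.06); p=readout.current_ee_pos(); lin(p[0],p[1],.33); go(.3,.3,.42,1.57)
T,S=Cam("top"),Cam("scene")
cv2.imwrite("pics/t4.png",cv2.resize(T.img[130:290,210:410,::-1],(800,600),interpolation=cv2.INTER_CUBIC)); cv2.imwrite("pics/s4.png",cv2.resize(S.img[90:270,200:380,::-1],(600,600),interpolation=cv2.INTER_CUBIC)); print(readout.current_time_s())
```

```text
True [ 3.17615784 -0.17760987 -0.42236219] [ 0.46711042 -0.01229343  0.18510853]
55.8583
```

View pics/t4.png

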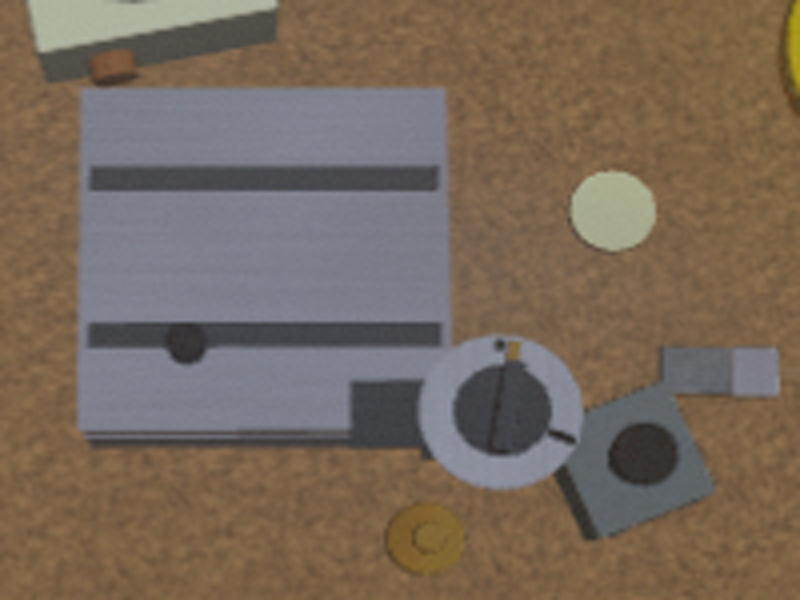

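View pics/s4.png

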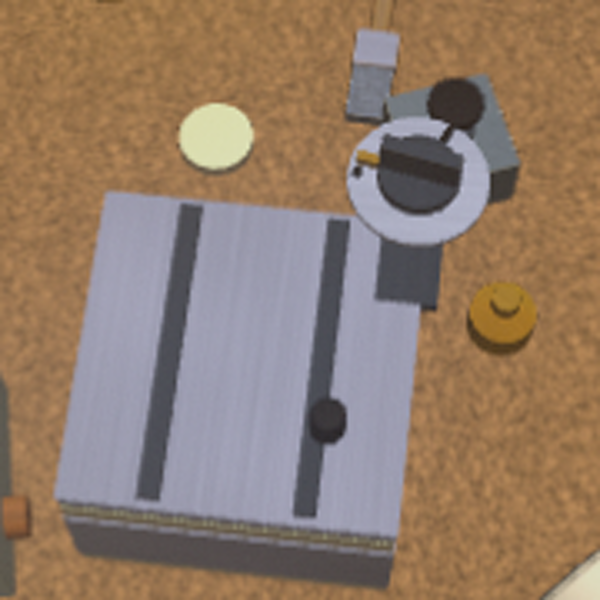

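The lid lies square over the kiln with no gap on the front or right edges. The collar pointer is at t4 (513,350), slightly clockwise of the stud at (500,345). I'll compute the initial collar angle and then turn it.

Run:
```python
from h import *
T,S=Cam("top"),Cam("scene"); P=KC+[-.12,-.165]
t=lambda u,v:(210+(u+.5)/4-.5,130+(v+.5)/3.75-.5); s=lambda u,v:(200+(u+.5)/3.333-.5,90+(v+.5)/3.333-.5)
an=lambda p:np.round(np.arctan2(-(p[1]-P[1]),p[0]-P[0]),3)
for z in(.2,.22,.235): print(z,"ptr",an(T.plane([t(513,350)],z)[0]),an(S.plane([s(367,157)],z)[0]))
w=S.plane([s(385,152),s(460,180)],.23);d=w[0]-w[1];print("wingS",w,np.arctan2(-d[1],d[0]))
for z,n in((.173,"lid"),): 
  c=T.plane([t(82,88),t(446,88),t(78,430)],z); print(c, np.arctan2(c[0,0]-c[1,0],c[0,1]-c[1,1]))
print("knob",T.plane([t(187,342)],.216),S.plane([s(328,417)],.216),"exp",P+[.05,.22])
```

```text
0.2 ptr 0.199 0.18
0.22 ptr 0.15 -0.06
0.235 ptr 0.108 -0.24
wingS [[ 0.44591783 -0.22805152  0.23      ]
 [ 0.38526713 -0.21007757  0.23      ]] 0.2881065414283736
[[ 0.66889956  0.064659    0.173     ]
 [ 0.66777407 -0.1991008   0.173     ]
 [ 0.40445918  0.06586671  0.173     ]] 0.004267057642537101
knob [[ 0.46487262 -0.01192338  0.216     ]] [[ 0.46750474 -0.00782518  0.216     ]] exp [ 0.466 -0.01 ]
```

Run:
```python
from h import *
P=KC+[-.12,-.165]+[.0005,.0]
go(.40,.05,.40,2.3); ctrl.move_gripper(.06)
a0=.2; go(P[0],P[1],.32,np.pi-a0); print(lin(P[0],P[1],.207,velocity=.1,force_limit=8),readout.current_ee_pos())
ctrl.move_gripper(.005,40); print("w",readout.current_width(),readout.current_ft_force(),readout.current_moment())
for a in np.linspace(a0,2.01,13)[1:]:
    ctrl.move_ptp([P[0],P[1],.207],down(np.pi-a)); print(round(a,2),np.round(readout.current_ft_force(),1),np.round(readout.current_moment(),2))
ctrl.sleep(.3); print(R.from_rotvec(readout.current_tcp_rot()).as_matrix()[:2,:2])
ctrl.move_gripper(.05); lin(P[0],P[1],.33); go(.3,.25,.42,1.57)
T,S=Cam("top"),Cam("scene")
cv2.imwrite("pics/t5.png",cv2.hconcat([cv2.resize(T.img[200:260,300:400,::-1],(500,300),interpolation=cv2.INTER_CUBIC),cv2.resize(S.img[100:170,290:360,::-1],(300,300),interpolation=cv2.INTER_CUBIC)])); print(readout.current_time_s())
```

```text
False [ 0.41688689 -0.2301935   0.20756126]
w 0.013563911440379054 [-1.98537685 -7.2962116  -0.49382564] [-1.04442729  0.15910015  0.06939949]
0.35 [-1.6 -7.3 -0.5] [-1.07  0.19 -0.07]
0.5 [-1.5 -7.  -1.3] [-1.08  0.12 -0.17]
0.65 [-2.8 -6.7 -1.3] [-1.11  0.22 -0.12]
0.8 [-2.3 -7.4 -1.4] [-1.1   0.16 -0.09]
0.95 [-2.7 -7.6 -0.6] [-1.15  0.14 -0.15]
1.1 [-1.6 -7.1 -0.4] [-1.15  0.18 -0.12]
1.26 [-3.2 -7.  -0.6] [-1.16  0.22 -0.08]
1.41 [-2.1 -8.  -0.8] [-1.18  0.3  -0.13]
1.56 [-2.1 -7.1 -1.3] [-1.16  0.29 -0.09]
1.71 [-1.6 -7.6 -2.2] [-1.16  0.27 -0.16]
1.86 [-2.4 -7.3 -1. ] [-1.15  0.27 -0.16]
2.01 [-2.9 -5.9 -1.6] [-1.16  0.25 -0.1 ]
[[ 0.42501101  0.90518808]
 [ 0.9051849  -0.42501072]]
67.7083
```

View pics/t5.png

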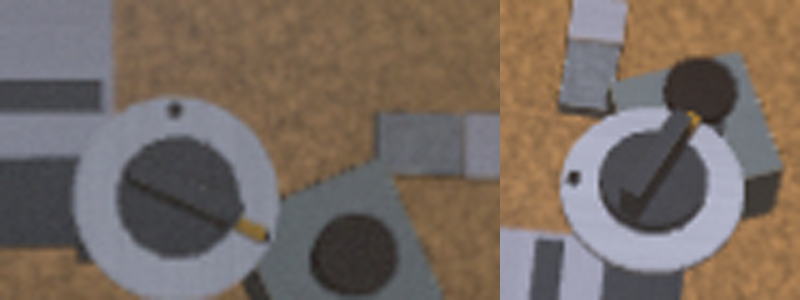

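The pointer now lies over the locked bar mark in both views (left pane (255,230), right pane (693,120)). The tool turn puts the collar at 2.01 rad. Now the plunger.

Run:
```python
from h import *
T,S=Cam("top"),Cam("scene")
t=lambda u,v:(200+(u+.5)/3.4-.5,120+(v+.5)/3.3-.5); s=lambda u,v:(200+(u+.5)/2.8-.5,60+(v+.5)/2.8-.5)
a=T.plane([t(581,431)],.121)[0];b=S.plane([s(383,170)],.121)[0];p=(a+b)/2;x,y=p[0],p[1]-.004;print(a,b)
go(.35,.0,.42,1.57); ctrl.move_gripper(0,10); go(x,y,.33,1.57); lin(x,y,.14)
f0=readout.current_ft_force()[2]
for z in (.118,.110,.104,.100,.097,.095,.0935,.092):
    hit=lin(x,y,z,velocity=.04,force_limit=22); f=readout.current_ft_force()[2]-f0; e=readout.current_ee_pos(); print(z,hit,round(f,1),e)
    if hit or f>18: break
ctrl.sleep(2.5); print(readout.current_ft_force()[2]-f0,readout.current_ee_pos())
lin(x,y,.33,velocity=.12); go(.3,.25,.42,1.57)
T,S=Cam("top"),Cam("scene")
cv2.imwrite("pics/t6.png",cv2.hconcat([cv2.resize(T.img[::,:,::-1],(400,300)),cv2.resize(S.img[90:270,200:380,::-1],(300,300))])); print(readout.current_time_s())
```

```text
[ 0.38872002 -0.34347526  0.121     ] [ 0.3899793  -0.34240568  0.121     ]
0.118 False 1.9 [ 0.38938631 -0.34701017  0.11811524]
0.11 False 5.2 [ 0.3894135  -0.3470051   0.11023059]
0.104 False 6.2 [ 0.38939957 -0.34700553  0.10433331]
0.1 False 7.4 [ 0.38940235 -0.34700894  0.10044196]
0.097 False 8.3 [ 0.38942914 -0.34703637  0.09755777]
0.095 False 16.6 [ 0.38948361 -0.34708676  0.09630437]
0.0935 False 32.8 [ 0.38953441 -0.34717798  0.09611179]
33.23741988828968 [ 0.38956561 -0.34720205  0.0961363 ]
81.6583
```

View pics/t6.png

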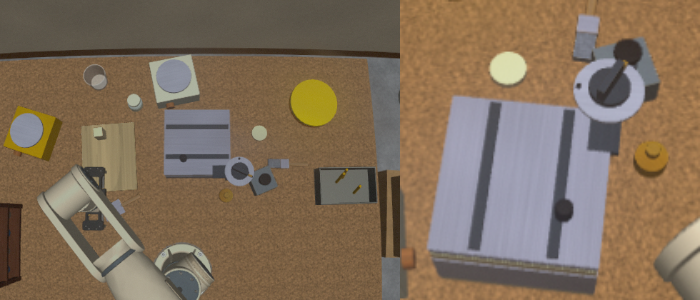

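The plunger reached its stop at 0.096, was held for 2.5 s, and came back up. The lid is shut, the collar is locked and the post stands on the board, so I'm handing in.

```bash
python3 -c "
from station import ctrl
print(ctrl.sign_off())"
```

```text
the job is handed in; nothing more can be done
None
```

The job is handed in at about 82 s: the post stands on the board, both vases stand in the kiln, the lid is shut, the collar is at the locked mark (2.01 rad), and the plunger was then held fully down for 2.5 s and released; the vases were last seen upright just before the lid closed.

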